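# Weigh the middle ink pot on the beam balance

### The arm

A 6-joint arm with a two-finger parallel gripper is mounted at the origin on the work surface; the furniture and walls round the work are solid. World frame = base frame: x ahead of the robot, y to its left, z up, the work surface at z = 0. Lengths are in m, angles in degrees, forces in N, time in s.
With the tool pointing down it reaches from about 0.3 to 0.75 m from the base axis. Payload 8.5 kg.
Tool frame: the origin (TCP) lies at the very end of the fingers, on their centre line; the grasp point (between the pads) lies 19 mm behind it; x points along the fingers, y is the direction in which the jaws open and shut, and the axes are right-handed (so a half turn about x gives the same grasp; the last joint's range is limited). The gripper opens to 85 mm and grips with 20 to 120 N. Pads are 22 mm wide; open, the fingers measure 114 mm over their backs; the gripper's body (76 mm by 85 mm) begins 54 mm behind the grasp point. The pads swing forward as they close: fully open they stand 13 mm farther back than shut.
Start: joints at [57.107, 21.807, 74.336, -0, 83.858, -12.336], TCP at [0.193, 0.515, 0.206] pointing down, gripper open.
Joint ranges: [-178.18, 178.18], [-50.72, 133.34], [12.68, 142.11], [-81.47, 261.47], [9.98, 163.14], [-165.26, 165.26]. Speed limits (degrees/s): [136.94, 136.94, 180, 180, 180, 180].

### API

Orientations are given as a 3x3 rotation matrix whose columns are the frame's x, y, z axes.
In Python, from rig import sensors, cams, env gives the robot as it stands.
- The arm moves only by the shell command python3 -m crank 'ROWS' [FORCE]. ROWS is a JSON object of lists of equal length, an entry for each row: "hand": the closure in counts, from 0 (fully open) to 255 (shut); "translation": the shift along the tool's x, y, z in m, a list of three; "dr": the turn, a rotation vector about the tool's x, y, z in rad, a list of three. A call has 1 to 5 rows; each row is the pose to reach, as a shift and turn from the pose commanded when the call began, along the tool's axes at that moment; what a row does not reach only later rows make up. A row lasts 1/10 s, in which the tool goes at most 50 mm and 8.59 degrees, less where a joint would pass 70% of its speed; a pose out of reach is approached as far as the arm can. A call with a gripper value outside its range is refused whole. The fingers move at their own pace and stop on an object; FORCE is the grip in N (left out, the last holds). Time passes only in rows, so rows that repeat a pose let the fingers close. It gives the time, the measured TCP pose, the force and the opening at its end, in the units of the state.
- sensors.observe(): the state, without advancing time (a new reading comes with each control period).
- cams.get_image(name): name is "side" or "top" or "wrist"; returns (picture, depth): 384x512x3 uint8, blue, green, red; 384x512 float32, m along the optical axis (not along the pixel's ray), 0 where there is no reading.
- cams.calibration(name): a dict with "vertical_fov" (degrees; the focal length in pixels is half the picture's height over the tangent of half this angle, whatever the lens; pixels are square), "cx", "cy" (the principal point, pixels), "extrinsics" (4x4, takes a point from camera to world coordinates). Camera axes: x right, y down, z forward; pixel columns grow to the right and rows downward; lengths in m; the calibration is good to about 2 mm. A picture is of the moment at which its call begins: read the wrist's pose just before it. calibration takes no time and is no camera call; for the wrist camera it gives the pose at the moment of the call.
- env.close_job(): hands the job in, once; it reports no verdict.
The state is a dict: "time_s": time; "q": joint angles; "qvel": joint speeds; "joint_efforts": joint torques, N m; "position": TCP position; "tool_rot": TCP orientation; "ft_force": force on the tool from outside, world axes, zero at the start; "wrist_torque": the same for the moment, N m; "grip_width": finger opening in m.
Only numpy, scipy, OpenCV 4.12 (cv2) and the standard library are available. Lean on these libraries where they do the work, as an engineer would, in place of code of your own. Each camera call takes 0.05 s, during which the arm holds its last target. There are 200 camera calls.

### The job

Weigh the middle one of the three ink pots that stand in a row: set it upright in the hanging pan of the beam balance and let go, then push the round sliding weight along the beam until the beam stays level by itself, with the pointer at its end resting on the centre band of the index plate. Leave the other two ink pots and the blue jar standing where they are.

Things in the scene. Friction and masses are not known exactly. Their poses are not given: they have to be found in the camera images.
- pot_centre (a point): centre (half-way up) of the middle ink pot: round, upright, 58 mm diameter, 64 mm high, standing on the table between two other ink pots whose walls are 16 to 25 mm from its own on two opposite sides; the other two sides are free. z axis up. Its weight differs from run to run (0.15 to 0.375 kg) and is not told
- pot_end_a: an ink pot at one end of the row (62 mm diameter, 64 mm high), to be left alone; origin at the centre of its underside
- pot_end_b: the ink pot at the other end of the row (63 mm diameter, 58 mm high), to be left alone; origin at the centre of its underside
- jar_blue: blue jar with a white lid, 111 mm diameter, 165 mm high, standing near the pan, to be left alone; origin at the centre of its underside
- pivot (a point): pivot of the fixed balance's beam, 130 mm above the table; x axis level, along the beam from the pivot towards the sliding weight and pointer, z up. The steel beam, 14 mm wide, 16 mm high, runs level with this point from 63 mm behind it to 233 mm ahead. At the back it ends in a cross bar with a fork: two tines, 164 mm apart, hold the pan on pins 140 mm behind the pivot
- beam (a joint): tilt of the beam, rad: 0 level, positive when the sliding weight's end is low; stops at -0.08 and 0.08. Untouched, it settles in about a second. A pushing finger holds the beam by friction, so it shows its true balance only once the finger has drawn back. Near balance 1 mm of travel of the sliding weight changes the tilt by about 0.006 rad; farther off the beam lies on a stop
- poise (a joint): position of the sliding weight, m: its axis is 45 mm plus this value ahead of the pivot; range 0 (near the pivot) to 0.12 (near the pointer). It slides with about 1.2 N of friction and stays where it is left. It starts far out, so that end of the beam starts low and stays low when the pot is put in the pan
- poise_mid (a point): centre of the sliding weight: a flat round plain metal disc with an upright rim, 92 mm diameter, 31 mm thick, riding on top of the beam; this point is half-way up the rim, 25 mm above the beam's middle line. Too wide for most grippers, it is pushed at the rim; axes as the beam's
- pan_floor (a point): centre of the inner floor of the hanging pan, z up: a round open dish, inner diameter about 70 mm, rim 10 mm above its floor. Two ears rise 72 mm from the centre on the two sides across the beam, to pins 65 mm above the floor; the fork's cross bar is 74 mm away towards the pivot, at pin height: open the fingers only a little. All is open above. The pan starts about 11 mm higher than when the beam is level
- band (a point): middle of the index: where the thin brass pointer, at the far end of the beam, stands when the beam is level. Just behind it stands a fixed white plate (30 mm along the beam, top 175 mm above the table) with a 12 mm high black centre band; axes as the pivot's
There are look-alikes about, which are no part of the job. Of the things that look like the part that bears pot_centre, the middle-sized one is meant.

How it is judged:
By the outcome, as a careful person would: the job done as asked, in the order asked, and still so for the second after the job is handed in, with the robot touching nothing.
It also fails if it takes over 72 s, if anything falls off the work surface, if the arm or the gripper's body presses on something with over 40 N, if the wrist force passes 120 N, or if a joint passes its speed limit or range.

## Working session

There is one attempt and no reset: what is moved stays moved. The work goes in short steps, Python scripts to look and compute and a shell command to move; the robot and the scene stay as the last step left them, time stands still between calls to the robot, and variables do not carry over. Pictures are saved under pics/ and viewed, about 8 in all and at most 12, crops included, and the job is handed in when it is done.

```bash
mkdir -p pics; ls; cat > h.py <<'E'
import numpy as np, cv2
from rig import sensors, cams, env
def grab(n, tag):
    im,d=cams.get_image(n); c=cams.calibration(n)
    cv2.imwrite(f'pics/{tag}.png',im); np.savez(f'pics/{tag}.npz',im=im,d=d,E=np.array(c['extrinsics']),f=192/np.tan(np.radians(c['vertical_fov']/2)),cx=c['cx'],cy=c['cy'])
    return load(tag)
def load(tag): return dict(np.load(f'pics/{tag}.npz'))
def pix(g,u,v,z=None):
    """world point from depth or on plane z"""
    r=np.array([(u-g['cx'])/g['f'],(v-g['cy'])/g['f'],1.]); E=g['E']
    if z is None: p=r*float(g['d'][int(round(v)),int(round(u))])
    else:
        rw=E[:3,:3]@r; p=r*((z-E[2,3])/rw[2])
    return E[:3,:3]@p+E[:3,3]
def proj(g,P):
    p=np.linalg.inv(g['E'])@np.append(P,1); return p[0]/p[2]*g['f']+g['cx'],p[1]/p[2]*g['f']+g['cy']
def cloud(g):
    v,u=np.indices(g['d'].shape); d=g['d']; P=np.stack([(u-g['cx'])/g['f']*d,(v-g['cy'])/g['f']*d,d],-1)
    return P@g['E'][:3,:3].T+g['E'][:3,3]
E
python3 - <<'E'
from h import *
a=grab('top','top0');b=grab('side','side0');
cv2.imwrite('pics/both0.png',cv2.resize(np.hstack([a['im'],b['im']]),(800,300)))
for g in(a,b):print(g['E'].round(3),g['f'],g['cx'],g['cy'])
s=sensors.observe();print(s)
E
```

```text
pics
[[-2.000e-03 -9.950e-01  1.050e-01  3.100e-01]
 [-1.000e+00  1.000e-03 -1.200e-02  1.450e-01]
 [ 1.200e-02 -1.050e-01 -9.940e-01  1.075e+00]
 [ 0.000e+00  0.000e+00  0.000e+00  1.000e+00]] 352.2178755934028 252.75170853964786 185.81882124712774
[[ 0.822 -0.371  0.432  0.044]
 [-0.569 -0.559  0.603 -0.416]
 [ 0.018 -0.742 -0.67   0.731]
 [ 0.     0.     0.     1.   ]] 369.21856290169393 256.80732107918163 193.11302332860703
{'time_s': 0.1, 'q': array([ 5.71067795e+01,  2.18362726e+01,  7.43781301e+01, -9.42229541e-04,
        8.38589413e+01, -1.23346854e+01]), 'qvel': array([-0.18338926, -0.10560499, -0.07705108, -0.02863631, -0.08308277,
       -0.12075586]), 'joint_efforts': array([ 4.34392132e-03, -4.49216330e+01, -2.31659174e+01, -1.16769352e-04,
        3.62976876e-03,  3.15679779e-05]), 'position': array([0.1929743 , 0.51472224, 0.20499501]), 'tool_rot': array([[-6.81457753e-04,  3.51162047e-01,  9.36314452e-01],
       [-1.08375416e-03,  9.36313860e-01, -3.51162614e-01],
       [-9.99999181e-01, -1.25403717e-03, -2.57485009e-04]]), 'ft_force': array([-0.85091615, -0.62204504, -0.30706862]), 'wrist_torque': array([0.03111914, 0.02917851, 0.05048921]), 'grip_width': 0.08536825383360902}
```

View pics/top0.png

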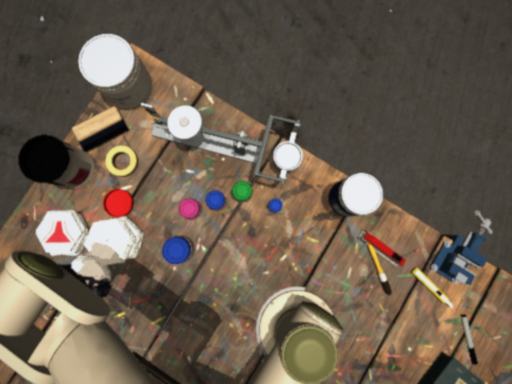

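View pics/side0.png

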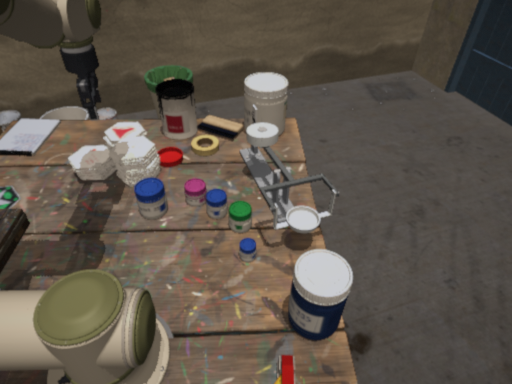

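Top view: the row is magenta (189,208), blue (215,200) and green (242,190). The look-alikes are a larger blue pot (176,250) and a smaller one (275,205). The blue at (215,200) fits: it is between the two others and the middle-sized of the three blues. The balance has its poise at (185,124), pan at (287,156) and pointer near (148,108). The blue jar is at (355,195). Next I'll measure and make a confirming crop.

```bash
python3 - <<'E'
from h import *
a=load('top0');b=load('side0');A=cloud(a);B=cloud(b)
def blob(C,g,u,v,zr,r,n):
    P0=C[v,u];m=(abs(C[...,2]-P0[2])<.006)&(np.hypot(C[...,0]-P0[0],C[...,1]-P0[1])<r)
    Q=C[m][:,:2].astype(np.float32);(c,rad)=cv2.minEnclosingCircle(Q);print(n,P0.round(4),'circ',np.round(c,4),round(rad,4),'mean',C[m].mean(0).round(4),m.sum())
for n,u,v,r in[('mag',189,208,.04),('blue',215,200,.04),('green',242,190,.04),('bigblue',176,250,.05),('small',275,205,.03),('poise',185,124,.06),('pan',287,156,.045),('jar',360,195,.07)]:blob(A,a,u,v,0,r,n)
for n,u,v,r in[('mag',196,185,.04),('blue',217,197,.04),('green',241,209,.04),('poise',263,131,.06),('pan',304,217,.045),('jar',323,272,.07)]:blob(B,b,u,v,0,r,'s '+n)
for u,v in[(148,108),(160,132),(200,145),(230,153),(252,158),(280,121),(262,178),(297,124),(258,155)]:print(u,v,A[v,u].round(3))
x=cv2.resize(a['im'][85:225,130:330],(800,560),interpolation=cv2.INTER_CUBIC);cv2.imwrite('pics/c1.png',x)
x=cv2.resize(b['im'][90:260,170:370],(700,595),interpolation=cv2.INTER_CUBIC);cv2.imwrite('pics/c2.png',x)
E
```

```text
mag [0.3531 0.3166 0.0543] circ [0.3538 0.3186] 0.0298 mean [0.3537 0.3187 0.0548] 339
blue [0.376  0.2415 0.057 ] circ [0.3779 0.2421] 0.0279 mean [0.3781 0.2419 0.0599] 246
green [0.4048 0.1635 0.0587] circ [0.4051 0.165 ] 0.03 mean [0.4046 0.1651 0.0606] 318
bigblue [0.236  0.345  0.0866] circ [0.2368 0.3475] 0.0381 mean [0.2364 0.3482 0.0839] 561
small [0.3621 0.0668 0.041 ] circ [0.3632 0.0673] 0.0204 mean [0.3633 0.0674 0.0437] 141
poise [0.5709 0.3128 0.162 ] circ [0.5791 0.3158] 0.0452 mean [0.5771 0.3104 0.1591] 705
pan [0.5011 0.0338 0.0775] circ [0.5009 0.0326] 0.0449 mean [0.5039 0.0334 0.0763] 555
jar [ 0.3818 -0.1466  0.161 ] circ [ 0.3875 -0.1497] 0.0548 mean [ 0.3869 -0.1493  0.1618] 1359
s mag [0.3567 0.3131 0.0554] circ [0.3537 0.3161] 0.0318 mean [0.352  0.3145 0.0542] 266
s blue [0.3782 0.2335 0.0601] circ [0.3775 0.2392] 0.0295 mean [0.376  0.2377 0.0599] 271
s green [0.4068 0.1598 0.06  ] circ [0.4029 0.1615] 0.0302 mean [0.4025 0.1606 0.0601] 329
s poise [0.5767 0.3056 0.1585] circ [0.5787 0.313 ] 0.0475 mean [0.5741 0.308  0.1575] 441
s pan [0.5135 0.037  0.0746] circ [0.5137 0.0351] 0.0443 mean [0.5078 0.0344 0.0757] 505
s jar [ 0.388  -0.1529  0.1619] circ [ 0.3867 -0.1537] 0.0549 mean [ 0.3843 -0.1562  0.162 ] 2309
148 108 [0.617 0.414 0.154]
160 132 [0.59  0.418 0.008]
200 145 [0.547 0.293 0.016]
230 153 [0.523 0.201 0.011]
252 158 [0.508 0.134 0.01 ]
280 121 [ 0.853 -0.025 -0.764]
262 178 [ 0.448  0.103 -0.002]
297 124 [0.575 0.014 0.149]
258 155 [0.492 0.119 0.142]
```

View pics/c1.png

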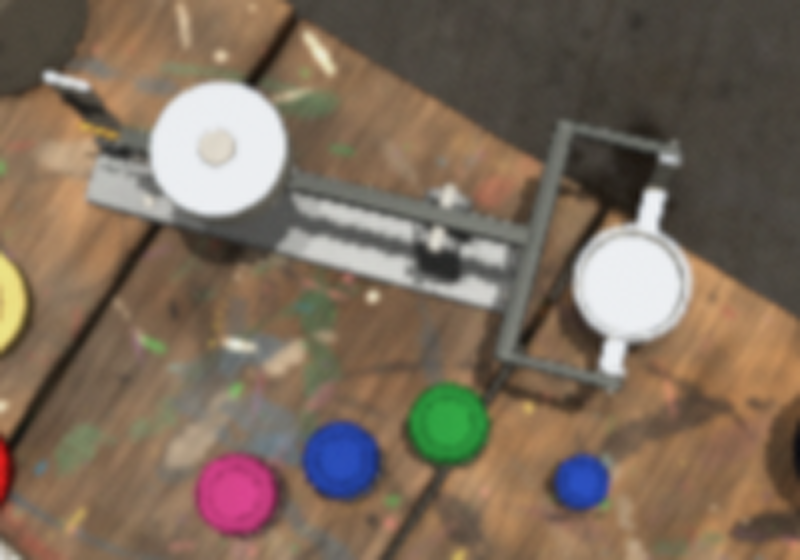

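View pics/c2.png

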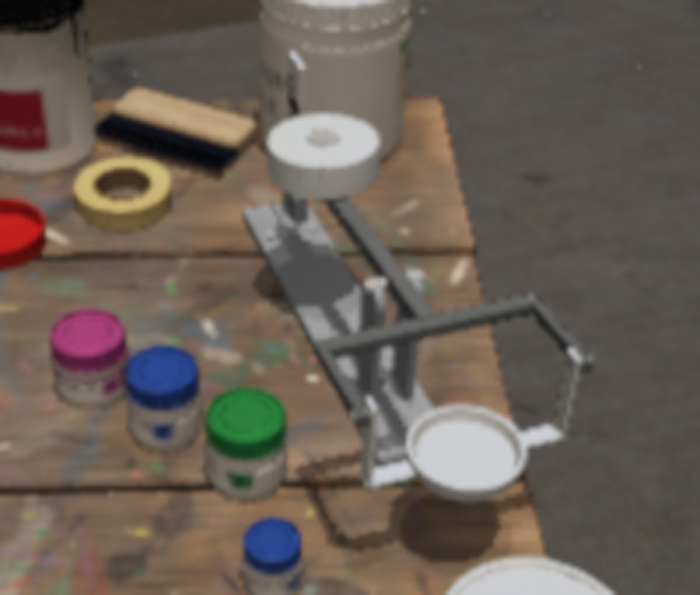

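The crops show the pot at (340,460) in c1 and (162,385) in c2 is the mid-size blue, between magenta and green, so that is pot_centre at about (0.378, 0.241). The fork, crossbar and pan fit the description: pan about (0.507, 0.034) with floor z 0.076, beam direction about (0.243, 0.970). Moving above the pot with the jaws across the row.

```bash
python3 -m crank '{"hand":[0,0,0,0,0],"translation":[[0,-0.028,0.04],[0,-0.056,0.08],[0,-0.084,0.12],[0,-0.112,0.16],[0,-0.14,0.198]],"dr":[[0.14,0,0],[0.28,0,0],[0.42,0,0],[0.56,0,0],[0.7,0,0]]}' 40
python3 - <<'E'
from h import *
s=sensors.observe();R=np.array(s['tool_rot']);p=s['position'];print(s['time_s'],p,R.round(3))
print('to go tool axes',R.T@(np.array([.378,.2405,.15])-p))
y=np.array([.951,.309,0]);yt=R.T@y;print('turn about x',np.arctan2(yt[2],yt[1]))
E
```

```text
time_s: 0.6
position: [0.33, 0.3126, 0.2054]
tool_rot: [[-0.0, 0.875, 0.485], [-0.0, 0.485, -0.875], [-1.0, -0.0, 0.0]]
ft_force: [1.0, 0.9, 0.1]
grip_width: 0.0854
0.6 [0.3299835  0.31256957 0.20536602] [[-0.     0.875  0.485]
 [-0.     0.485 -0.875]
 [-1.    -0.     0.   ]]
to go tool axes [0.05536764 0.00705243 0.08631159]
turn about x 0.19222769910063173
```

```bash
python3 -m crank '{"hand":[0,0,0,0],"translation":[[0.02,0.003,0.043],[0.055,0.007,0.086],[0.055,0.007,0.086],[0.055,0.007,0.086]],"dr":[[0.1,0,0],[0.192,0,0],[0.192,0,0],[0.192,0,0]]}'
python3 - <<'E'
from h import *
g=grab('wrist','w1');E=g['E'];C=cloud(g);print(E.round(3))
cv2.imwrite('pics/w1b.png',g['im'])
hsv=cv2.cvtColor(g['im'],cv2.COLOR_BGR2HSV)
for n,lo,hi in[('blue',105,125),('green',55,85),('mag',150,175)]:
    m=(hsv[...,0]>lo)&(hsv[...,0]<hi)&(hsv[...,1]>110)&(abs(C[...,2]-.06)<.012)
    Q=C[m]
    if len(Q)>20:
        print(n,Q.mean(0).round(4),len(Q),np.percentile(Q[:,2],[10,90]).round(4));
        t=Q[Q[:,2]>np.percentile(Q[:,2],90)-.004];print(cv2.minEnclosingCircle(t[:,:2].astype(np.float32)))
E
```

```text
time_s: 1.0
position: [0.3776, 0.2422, 0.1499]
tool_rot: [[-0.002, 0.95, 0.313], [-0.0, 0.313, -0.95], [-1.0, -0.002, -0.0]]
ft_force: [-0.2, 0.3, 0.4]
grip_width: 0.0851
[[ 0.949  0.304  0.083  0.354]
 [ 0.315 -0.915 -0.251  0.305]
 [ 0.     0.264 -0.964  0.32 ]
 [ 0.     0.     0.     1.   ]]
blue [0.3634 0.2521 0.0631] 3490 [0.0616 0.0656]
((0.32983502745628357, 0.2868012487888336), 0.09210376441478729)
green [0.4027 0.1668 0.0622] 3073 [0.0611 0.0644]
((0.4031165540218353, 0.16396471858024597), 0.029785731807351112)
mag [0.3521 0.318  0.0568] 4227 [0.0556 0.0585]
((0.352309912443161, 0.3172774016857147), 0.029527058824896812)
```

View pics/w1b.png

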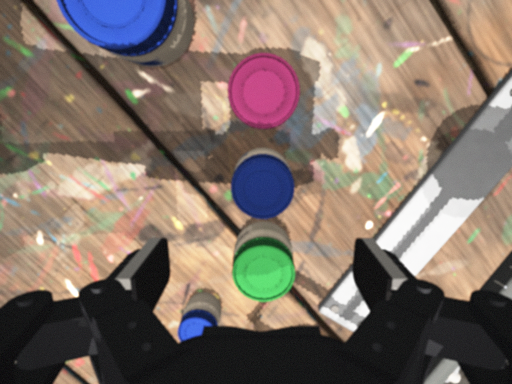

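The wrist view shows the blue lid at (263,186), between magenta (264,91) and green (264,271), with the jaws on the free sides. I'll take its point from this view.

```bash
python3 - <<'E'
from h import *
g=load('w1');p=pix(g,263,186,.064);print(p,pix(g,263,186))
s=sensors.observe();R=s['tool_rot'];t=p.copy();t[2]=.026;print(s['position'],R.T@(t-s['position']))
E
```

```text
[0.37681317 0.24347694 0.064     ] [0.37693379 0.24314516 0.06262478]
[0.37750317 0.24307053 0.15073587] [ 0.12473622 -0.00048553 -0.0005652 ]
```

```bash
python3 -m crank '{"hand":[0,0,0,0,0],"translation":[[0.04,0,0],[0.08,0,0],[0.11,0,0],[0.125,0,0],[0.125,0,0]],"dr":[[0,0,0],[0,0,0],[0,0,0],[0,0,0],[0,0,0]]}' && python3 -m crank '{"hand":[255,255,255,255,255],"translation":[[0,0,0],[0,0,0],[0,0,0],[0,0,0],[0,0,0]],"dr":[[0,0,0],[0,0,0],[0,0,0],[0,0,0],[0,0,0]]}' 40 && python3 -m crank '{"hand":[255,255,255,255,255],"translation":[[0,0,0],[0,0,0],[0,0,0],[-0.005,0,0],[-0.01,0,0]],"dr":[[0,0,0],[0,0,0],[0,0,0],[0,0,0],[0,0,0]]}' 40
```

```text
time_s: 1.55
position: [0.3765, 0.2439, 0.0248]
tool_rot: [[-0.002, 0.948, 0.317], [-0.001, 0.317, -0.948], [-1.0, -0.002, -0.0]]
ft_force: [0.4, 0.4, 1.4]
grip_width: 0.0856
time_s: 2.05
position: [0.3783, 0.2436, 0.0273]
tool_rot: [[0.003, 0.949, 0.315], [0.002, 0.315, -0.949], [-1.0, 0.003, -0.001]]
ft_force: [-1.5, 2.1, 9.6]
grip_width: 0.0561
time_s: 2.55
position: [0.3776, 0.2429, 0.0363]
tool_rot: [[0.001, 0.949, 0.315], [0.0, 0.315, -0.949], [-1.0, 0.001, 0.0]]
ft_force: [0.6, -0.9, -2.2]
grip_width: 0.0561
```

Gripped. Lifting, then crossing to the pan.

```bash
python3 -m crank '{"hand":[255,255,255,255,255],"translation":[[-0.04,0,0],[-0.08,0,0],[-0.12,0,0],[-0.16,0,0],[-0.165,0,0]],"dr":[[0,0,0],[0,0,0],[0,0,0],[0,0,0],[0,0,0]]}'
python3 - <<'E'
from h import *
s=sensors.observe();R=s['tool_rot'];print(s['ft_force'],s['position'],'to pan',R.T@(np.array([.507,.034,.2])-s['position']))
g=grab('top','top1');b=grab('side','side1')
# pan measurement: rim/floor circle by white pixels in side & top
for t in('top1','side1'):
    g=load(t);C=cloud(g);m=(np.hypot(C[...,0]-.507,C[...,1]-.034)<.06)&(C[...,2]>.065)&(C[...,2]<.092)&(g['im'].min(-1)>90)
    k=cv2.morphologyEx(m.astype(np.uint8),cv2.MORPH_OPEN,np.ones((7,7),np.uint8))
    c,_=cv2.findContours(k,0,1);c=max(c,key=cv2.contourArea);e=cv2.fitEllipse(c);print(t,e,pix(g,*e[0],.083),pix(g,*e[0],.076))
E
```

```text
time_s: 3.05
position: [0.3791, 0.2434, 0.2053]
tool_rot: [[0.009, 0.949, 0.315], [0.003, 0.315, -0.949], [-1.0, 0.009, 0.0]]
ft_force: [0.5, 0.1, -3.7]
grip_width: 0.0559
[ 0.46507264  0.05022845 -3.67604937] [0.37909161 0.24336768 0.20528024] to pan [0.00582026 0.05545716 0.23898513]
top1 ((287.16387939453125, 154.69761657714844), (27.16043472290039, 28.081727981567383), 174.3035125732422) [0.50386374 0.03389513 0.083     ] [0.50523148 0.03311088 0.076     ]
side1 ((302.6861572265625, 218.3726348876953), (24.96317481994629, 33.49761199951172), 100.67623138427734) [0.50183574 0.02936444 0.083     ] [0.5067882  0.03417726 0.076     ]
```

```bash
python3 -m crank '{"hand":[255,255,255,255,255],"translation":[[0,0.005,0.025],[0,0.014,0.06],[0,0.022,0.1],[0,0.031,0.14],[0,0.04,0.18]],"dr":[[0,0,0],[0,0,0],[0,0,0],[0,0,0],[0,0,0]]}' && python3 -m crank '{"hand":[255,255,255,255,255],"translation":[[0,0.008,0.035],[0,0.0125,0.054],[0,0.0135,0.059],[0,0.0135,0.059],[0,0.0135,0.059]],"dr":[[0,0,0],[0,0,0],[0,0,0],[0,0,0],[0,0,0]]}'
python3 - <<'E'
from h import *
s=[sensors.observe() for _ in range(1)][0];R=s['tool_rot'];print(s['position'],'to pan',R.T@(np.array([.505,.0335,.2])-s['position']))
b=grab('side','side2');w=grab('wrist','w2')
x=cv2.resize(b['im'][90:290,190:390],(560,560),interpolation=cv2.INTER_CUBIC);cv2.imwrite('pics/c3.png',x)
C=cloud(b);hsv=cv2.cvtColor(b['im'],cv2.COLOR_BGR2HSV);m=(hsv[...,0]>105)&(hsv[...,0]<125)&(hsv[...,1]>110)&(np.hypot(C[...,0]-.505,C[...,1]-.034)<.06)&(C[...,2]>.15)
print(m.sum(),C[m].mean(0) if m.any() else 0)
E
```

```text
time_s: 3.65
position: [0.4718, 0.0831, 0.1985]
tool_rot: [[-0.004, 0.949, 0.315], [0.0, 0.315, -0.949], [-1.0, -0.004, -0.002]]
ft_force: [1.1, 0.9, -2.8]
grip_width: 0.0558
time_s: 4.15
position: [0.5027, 0.0336, 0.1997]
tool_rot: [[-0.002, 0.949, 0.315], [0.001, 0.315, -0.949], [-1.0, -0.002, -0.001]]
ft_force: [-0.6, -0.2, -3.1]
grip_width: 0.0559
[0.50267976 0.03364641 0.19973948] to pan [-0.00026523  0.00215539  0.00086994]
292 [0.50428258 0.0191759  0.22929059]
```

View pics/c3.png

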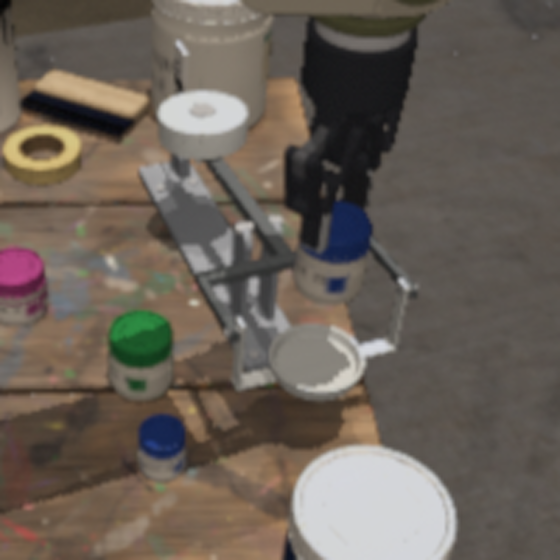

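The side crop shows the pot (330,250) held upright and clear above the crossbar, with the pan at (317,360) below it and slightly forward in projection. I'll check the relative offset by projection.

```bash
python3 - <<'E'
from h import *
b=load('side2');hsv=cv2.cvtColor(b['im'],cv2.COLOR_BGR2HSV)
C=cloud(b)
m=(hsv[...,0]>105)&(hsv[...,0]<125)&(hsv[...,1]>110);m[:160]=0;m[196:]=0;m[:,:290]=0;m[:,330:]=0
v,u=np.where(m);print('lid px',u.min(),u.max(),v.min(),v.max())
for du in(0,):
  for z in(.174,.238): print(z,proj(b,[.5035,.0335,z]))
# predicted lid silhouette extents for candidate axis
t=np.linspace(0,6.28,90)
P=np.array([proj(b,[.5035+.029*np.cos(a),.0335+.029*np.sin(a),.224]) for a in t]);print('pred lower-lid u range',P[:,0].min(),P[:,0].max())
P=np.array([proj(b,[.5035+.029*np.cos(a),.0335+.029*np.sin(a),.174]) for a in t]);print('pred bottom u range',P[:,0].min(),P[:,0].max(),'vmax',P[:,1].max())
P=np.array([proj(b,[.505+.045*np.cos(a),.0335+.045*np.sin(a),.086]) for a in t]);print('pan rim px',P.min(0),P.max(0))
E
```

```text
lid px 301 322 162 193
0.174 (np.float64(306.10268021830564), np.float64(189.26063487366102))
0.238 (np.float64(309.2667967117541), np.float64(167.1487767532362))
pred lower-lid u range 295.29897329365826 321.85089966167794
pred bottom u range 293.38488376157466 318.87190706612483 vmax 197.89591820320234
pan rim px [284.30179893 203.26592555] [321.22799362 229.67506545]
```

Pot and pan agree within about 2 mm. Lowering.

```bash
python3 -m crank '{"hand":[255,255,255,255,255],"translation":[[0.025,0.001,0],[0.05,0.001,0],[0.075,0.001,0],[0.088,0.001,0],[0.088,0.001,0]],"dr":[[0,0,0],[0,0,0],[0,0,0],[0,0,0],[0,0,0]]}' && python3 -m crank '{"hand":[255,255,255,255,255],"translation":[[0.002,0,0],[0.004,0,0],[0.006,0,0],[0.006,0,0],[0.006,0,0]],"dr":[[0,0,0],[0,0,0],[0,0,0],[0,0,0],[0,0,0]]}'
python3 - <<'E'
from h import *
b=grab('side','side3')
x=cv2.resize(b['im'][110:270,220:380],(640,640),interpolation=cv2.INTER_CUBIC);cv2.imwrite('pics/c4.png',x)
E
```

```text
time_s: 4.75
position: [0.5032, 0.034, 0.1111]
tool_rot: [[-0.004, 0.949, 0.316], [0.001, 0.316, -0.949], [-1.0, -0.003, -0.002]]
ft_force: [0.6, 0.2, -3.2]
grip_width: 0.0559
time_s: 5.25
position: [0.5046, 0.0331, 0.1068]
tool_rot: [[0.0, 0.949, 0.315], [-0.0, 0.315, -0.949], [-1.0, 0.0, 0.0]]
ft_force: [1.0, -0.1, -2.5]
grip_width: 0.0559
```

View pics/c4.png

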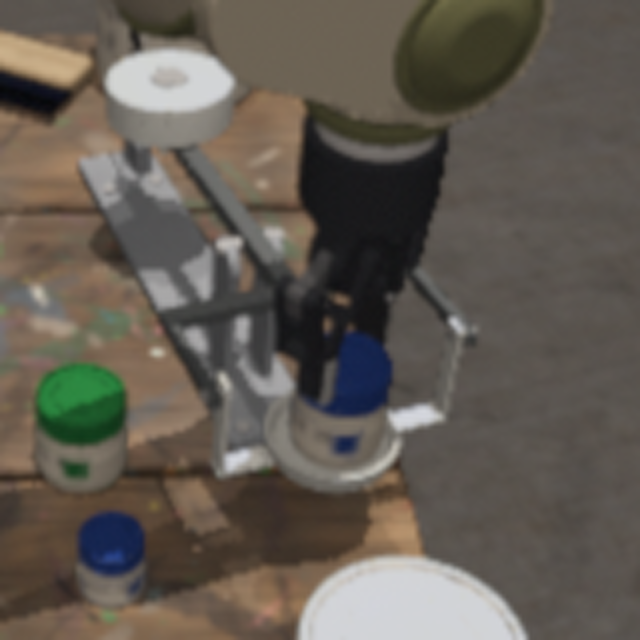

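Pot above the pan, perhaps a few mm to the right (pot 293–390, pan 268–400). Checking with the profile.

```bash
python3 - <<'E'
from h import *
b=load('side3')
for r in (216,218,220,222,224,226): print(r,[int(x) for x in b['im'][r,282:325].mean(-1)])
t=np.linspace(0,6.28,180);p=[.5045,.0335]
for n,c,R,z in(('pot bot',p,.029,.081),('pot mid',p,.029,.1),('rim out',p,.045,.086),('floor',p,.035,.076)):
  P=np.array([proj(b,[c[0]+R*np.cos(a),c[1]+R*np.sin(a),z]) for a in t]);print(n,P.min(0).round(1),P.max(0).round(1))
E
```

```text
216 [107, 104, 103, 95, 114, 109, 108, 121, 127, 119, 98, 90, 89, 85, 96, 106, 107, 106, 109, 109, 110, 110, 110, 111, 111, 111, 110, 110, 107, 108, 108, 106, 100, 94, 103, 123, 171, 200, 199, 192, 191, 178, 154]
218 [101, 99, 98, 93, 110, 113, 119, 126, 128, 125, 108, 98, 101, 101, 105, 109, 103, 95, 92, 92, 95, 101, 100, 99, 98, 96, 93, 91, 93, 102, 103, 98, 93, 94, 104, 104, 110, 122, 107, 92, 90, 86, 84]
220 [86, 86, 87, 84, 94, 115, 120, 124, 128, 127, 117, 96, 95, 104, 109, 111, 110, 106, 103, 97, 88, 76, 59, 45, 43, 44, 57, 76, 95, 99, 97, 94, 93, 111, 119, 110, 143, 152, 118, 87, 83, 84, 84]
222 [150, 140, 139, 131, 117, 101, 112, 123, 125, 126, 126, 116, 102, 97, 102, 109, 112, 114, 116, 113, 100, 80, 60, 49, 52, 57, 69, 86, 96, 97, 95, 95, 108, 121, 125, 142, 178, 146, 94, 85, 85, 86, 86]
224 [177, 162, 158, 147, 134, 122, 100, 102, 117, 124, 126, 127, 126, 119, 107, 99, 98, 104, 109, 110, 109, 107, 104, 100, 96, 95, 96, 99, 97, 95, 99, 113, 128, 145, 168, 178, 146, 86, 74, 82, 83, 83, 82]
226 [147, 152, 140, 121, 105, 106, 86, 77, 89, 101, 114, 120, 124, 126, 126, 125, 119, 114, 109, 105, 104, 103, 102, 100, 101, 102, 103, 108, 116, 128, 143, 162, 185, 183, 156, 108, 63, 47, 70, 80, 81, 82, 80]
pot bot [290.5 209.2] [314.2 226.2]
pot mid [291.1 203.7] [315.2 220.7]
rim out [284.1 203.3] [321.1 229.8]
floor [287.9 208.9] [316.4 229.5]
```

Pot centre u≈303.6, pan centre u≈303, so it is centred within about 2 mm. Setting down and releasing slightly.

```bash
python3 -m crank '{"hand":[255,255,255,255,255],"translation":[[0.0015,0,0],[0.003,0,0],[0.004,0,0],[0.004,0,0],[0.004,0,0]],"dr":[[0,0,0],[0,0,0],[0,0,0],[0,0,0],[0,0,0]]}'
```

```text
time_s: 5.8
position: [0.5046, 0.033, 0.1028]
tool_rot: [[0.0, 0.949, 0.315], [-0.0, 0.315, -0.949], [-1.0, 0.0, 0.0]]
ft_force: [-1.2, -0.7, 2.1]
grip_width: 0.0558
```

Contact felt. Releasing with a small opening.

```bash
python3 -m crank '{"hand":[72,60,50,50,50],"translation":[[0,0,0],[0,0,0],[0,0,0],[0,0,0],[0,0,0]],"dr":[[0,0,0],[0,0,0],[0,0,0],[0,0,0],[0,0,0]]}'; python3 -m crank '{"hand":[50,50,50,50,50],"translation":[[-0.01,0,0],[-0.03,0,0],[-0.06,0,0],[-0.1,0,0],[-0.14,0,0]],"dr":[[0,0,0],[0,0,0],[0,0,0],[0,0,0],[0,0,0]]}'
python3 - <<'E'
from h import *
b=grab('side','side4')
x=cv2.resize(b['im'][70:270,200:400],(600,600),interpolation=cv2.INTER_CUBIC);cv2.imwrite('pics/c5.png',x)
E
```

```text
time_s: 6.3
position: [0.5046, 0.0331, 0.1025]
tool_rot: [[0.0, 0.949, 0.315], [0.0, 0.315, -0.949], [-1.0, 0.0, 0.0]]
ft_force: [-0.2, 0.6, -0.3]
grip_width: 0.0688
time_s: 6.8
position: [0.5041, 0.0332, 0.2447]
tool_rot: [[0.0, 0.949, 0.315], [-0.0, 0.315, -0.949], [-1.0, 0.0, 0.0]]
ft_force: [1.3, -0.6, 0.1]
grip_width: 0.0685
```

View pics/c5.png

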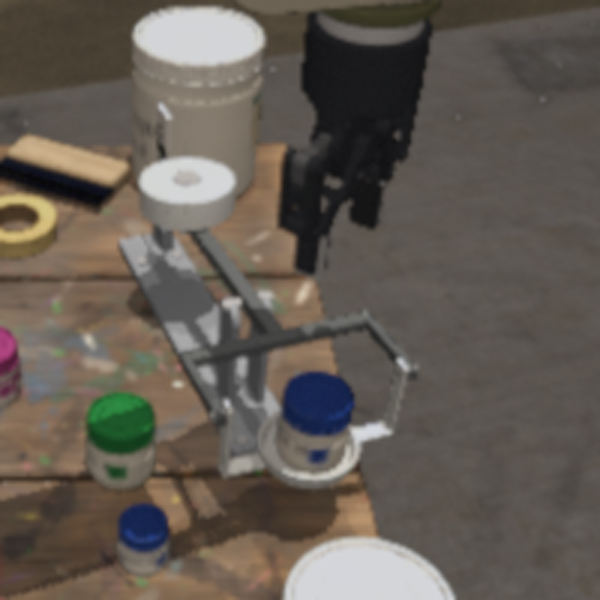

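Pot stands upright in the pan near its centre at (317,420); the other pots are untouched and the poise end is still low. Next I need the beam-frame geometry near the poise and pointer.

```bash
cat >> h.py <<'E'
bd=np.array([.247,.969]);bd/=np.linalg.norm(bd);ln=np.array([-bd[1],bd[0]]);piv=np.array([.5045,.0335])+.14*bd
def bf(C): return np.stack([(C[...,:2]-piv)@bd,(C[...,:2]-piv)@ln,C[...,2]],-1)
def wf(a,l,z): return np.append(piv+a*bd+l*ln,z)
E
python3 - <<'E'
from h import *
for t in('top1','side4'):
    g=load(t);B=bf(cloud(g));
    m=(B[...,2]>.1)&(B[...,2]<.3)&(abs(B[...,1])<.08)&(B[...,0]>.2)&(B[...,0]<.3)
    v,u=np.where(m)
    print(t,len(u))
    for i in range(0,len(u),max(1,len(u)//28)):print(u[i],v[i],B[v[i],u[i]].round(3),g['im'][v[i],u[i]])
    m=(abs(B[...,1])<.06)&(B[...,0]>.08)&(B[...,0]<.22)&(B[...,2]>.145)&(B[...,2]<.18);print('poise',B[m].mean(0),cv2.minEnclosingCircle(B[m][:,:2].astype(np.float32)))
    m=(abs(B[...,1])<.006)&(B[...,0]>.03)&(B[...,0]<.09)&(B[...,2]>.12);print('beam',m.sum(),B[m].mean(0))
    m=(abs(abs(B[...,1])-.04)<.02)&(abs(B[...,0]+.065)<.025)&(B[...,2]>.13)&(B[...,2]<.17);print('xbar',m.sum(),B[m].mean(0),B[m].min(0),B[m].max(0))
x=cv2.resize(load('side4')['im'][75:185,190:300],(500,500),interpolation=cv2.INTER_CUBIC)
w=grab('wrist','w3');print(w['E'].round(3))
cv2.imwrite('pics/w3c.png',x)
E
```

```text
top1 173
141 103 [ 0.27  -0.018  0.176] [149 149 147]
144 104 [ 0.262 -0.018  0.175] [180 179 178]
144 105 [ 0.261 -0.015  0.175] [157 158 158]
150 105 [ 0.246 -0.019  0.176] [168 177 188]
147 106 [ 0.253 -0.014  0.175] [150 152 152]
144 107 [ 0.267 -0.015  0.156] [61 73 84]
150 107 [ 0.248 -0.016  0.167] [142 144 144]
148 108 [ 0.256 -0.015  0.156] [52 58 62]
145 109 [ 0.271 -0.015  0.135] [49 65 86]
151 109 [ 0.25  -0.016  0.149] [56 63 68]
148 110 [ 0.263 -0.015  0.132] [25 31 35]
154 110 [ 0.243 -0.016  0.143] [58 69 78]
151 111 [ 0.255 -0.015  0.131] [31 35 37]
148 112 [ 0.27  -0.016  0.107] [ 53  76 103]
154 112 [ 0.248 -0.015  0.126] [35 38 42]
152 113 [ 0.259 -0.016  0.107] [37 41 44]
153 114 [ 0.258 -0.015  0.1  ] [54 61 65]
149 115 [ 0.265 -0.008  0.108] [ 80 129 175]
152 117 [ 0.255 -0.004  0.108] [ 66 124 161]
161 117 [ 0.227 -0.008  0.121] [82 95 99]
156 118 [ 0.243 -0.004  0.111] [ 56 109 142]
162 118 [ 0.223 -0.005  0.121] [88 96 96]
159 119 [ 0.231 -0.001  0.12 ] [ 73 101 116]
165 119 [ 0.214 -0.005  0.121] [91 98 97]
162 120 [ 0.222 -0.     0.12 ] [87 92 91]
160 121 
[... 1469 characters left out ...]
0 [ 0.244 -0.013  0.134] [40 44 46]
252 121 [ 0.266 -0.015  0.118] [ 88  97 105]
255 121 [ 0.243 -0.016  0.131] [84 90 97]
253 122 [ 0.258 -0.015  0.118] [74 79 83]
256 122 [ 0.241 -0.019  0.128] [134 140 145]
254 123 [ 0.245 -0.014  0.123] [155 156 156]
252 124 [ 0.267 -0.015  0.106] [178 180 181]
poise [0.13951365 0.00200279 0.1561973 ] ((0.15015755593776703, -0.0008321041823364794), 0.04783882573246956)
beam 67 [0.06054933 0.00100518 0.13005329]
xbar 187 [-0.07214292  0.00070084  0.13757908] [-0.07894167 -0.05970037  0.13055454] [-0.06180394  0.05975118  0.14342168]
[[ 0.949  0.301  0.094  0.481]
 [ 0.315 -0.915 -0.253  0.095]
 [ 0.01   0.269 -0.963  0.417]
 [ 0.     0.     0.     1.   ]]
```

```bash
python3 - <<'E'
from h import *
g=load('top0');C=cloud(g)
for u,v in((107,62),(90,50),(125,65),(107,40),(110,80),(108,88)):print(u,v,C[v,u].round(3),bf(C[v,u]).round(3))
s=sensors.observe();R=s['tool_rot'];p=s['position'];t=wf(.219,-.001,.235);print(p,t,R.T@(t-p),s['q'].round(1))
y=np.array([-ln[0],-ln[1],0]);yt=R.T@y;print('turn',np.arctan2(yt[2],yt[1]))
E
```

```text
107 62 [0.732 0.517 0.182] [ 0.385 -0.101  0.182]
90 50 [0.765 0.563 0.182] [ 0.438 -0.122  0.182]
125 65 [0.724 0.469 0.183] [ 0.336 -0.105  0.183]
107 40 [0.792 0.519 0.184] [ 0.401 -0.159  0.184]
110 80 [0.683 0.508 0.181] [ 0.364 -0.056  0.181]
108 88 [0.667 0.517 0.168] [ 0.369 -0.038  0.168]
[0.50636009 0.03286514 0.24840159] [0.59414334 0.38112921 0.235     ] [ 0.01369294  0.19281885 -0.30299631] [ -9.7  15.5  76.6  -0.   87.3 -28. ]
turn 0.5698193508730809
```

```bash
python3 -m crank '{"hand":[255,255,255,255,255],"translation":[[0,0.015,-0.024],[0,0.04,-0.063],[0,0.065,-0.102],[0,0.09,-0.141],[0,0.114,-0.18]],"dr":[[0,0,0],[0.1,0,0],[0.2,0,0],[0.3,0,0],[0.37,0,0]]}'
python3 - <<'E'
from h import *
s=sensors.observe();R=s['tool_rot'];p=s['position'];t=wf(.219,-.001,.235);print(p,R.T@(t-p),R.round(3),s['q'].round(1))
y=np.array([-ln[0],-ln[1],0]);yt=R.T@y;print('turn',np.arctan2(yt[2],yt[1]))
E
```

```text
time_s: 7.4
position: [0.5561, 0.2417, 0.2427]
tool_rot: [[-0.0, 0.999, -0.054], [-0.0, -0.054, -0.999], [-1.0, -0.0, 0.0]]
ft_force: [1.4, -0.7, -0.3]
grip_width: -0.0001
[0.55611447 0.24168993 0.24265178] [ 0.00764697  0.03047803 -0.14128225] [[-0.     0.999 -0.054]
 [-0.    -0.054 -0.999]
 [-1.    -0.     0.   ]] [12.3 26.5 60.6 -0.  92.9 15.4]
turn 0.1958036944682333
```

Now behind the poise, then down to tip z≈0.152.

```bash
python3 -m crank '{"hand":[255,255,255,255,255],"translation":[[0,0.008,-0.04],[0.0,0.016,-0.08],[0.0,0.025,-0.12],[0.005,0.03,-0.141],[0.007,0.03,-0.141]],"dr":[[0.06,0,0],[0.12,0,0],[0.196,0,0],[0.196,0,0],[0.196,0,0]]}'
python3 - <<'E'
from h import *
s=sensors.observe();R=s['tool_rot'];p=s['position'];print(p,bf(p),R.round(3),R.T@(wf(.219,-.001,.153)-p))
E
```

```text
time_s: 7.9
position: [0.5927, 0.3816, 0.2337]
tool_rot: [[-0.002, 0.971, -0.241], [-0.0, -0.241, -0.971], [-1.0, -0.002, 0.001]]
ft_force: [0.0, -0.3, -0.7]
grip_width: -0.0
[0.59266989 0.381559   0.23369492] [0.21905252 0.00053395 0.23369492] [[-0.002  0.971 -0.241]
 [-0.    -0.241 -0.971]
 [-1.    -0.002  0.001]] [ 8.06920534e-02  1.67890837e-03 -7.90484557e-06]
```

```bash
python3 -m crank '{"hand":[255,255,255,255],"translation":[[0.03,0.001,0],[0.06,0.001,0],[0.081,0.001,0],[0.081,0.001,0]],"dr":[[0,0,0],[0,0,0],[0,0,0],[0,0,0]]}' 20 && python3 -m crank '{"hand":[255,255,255,255,255],"translation":[[0,0,0.006],[0,0,0.01],[0,0,0.015],[0,0,0.02],[0,0,0.024]],"dr":[[0,0,0],[0,0,0],[0,0,0],[0,0,0],[0,0,0]]}'  && python3 -m crank '{"hand":[255,255,255,255,255],"translation":[[0,0,-0.004],[0,0,-0.006],[0,0,-0.006],[0,0,-0.006],[0,0,-0.006]],"dr":[[0,0,0],[0,0,0],[0,0,0],[0,0,0],[0,0,0]]}'
cat >> h.py <<'E'
def tilt(tag):
    """pot-lid and xbar height, poise position, from side (and top) views"""
    g=grab('side',tag);hsv=cv2.cvtColor(g['im'],cv2.COLOR_BGR2HSV);B=bf(cloud(g))
    m=(hsv[...,0]>105)&(hsv[...,0]<125)&(hsv[...,1]>110)&(np.hypot(B[...,0]+.14,B[...,1])<.05)
    v,u=np.where(m)
    x=(abs(abs(B[...,1])-.04)<.02)&(abs(B[...,0]+.07)<.03)&(B[...,2]>.11)&(B[...,2]<.17)
    P=(abs(B[...,1])<.05)&(B[...,0]>.0)&(B[...,0]<.22)&(B[...,2]>.145)&(B[...,2]<.19)&(g['im'].min(-1)>140)
    Q=B[P];print(tag,'lid uv',u.mean().round(2),v.mean().round(2),len(u),'xbar z',np.median(B[x][:,2]).round(4),x.sum(),'poise a range',np.percentile(Q[:,0],[2,98]).round(4),'z',np.median(Q[:,2]).round(4),len(Q))
    s=sensors.observe();print('tcp beam',bf(s['position']).round(4),s['time_s'],s['ft_force'].round(1))
    return g
E
python3 - <<'E'
from h import *
tilt('side5')
E
```

```text
time_s: 8.3
position: [0.5928, 0.3773, 0.1515]
tool_rot: [[-0.006, 0.97, -0.244], [-0.003, -0.244, -0.97], [-1.0, -0.005, 0.004]]
ft_force: [1.1, -0.6, -0.2]
grip_width: -0.0003
time_s: 8.8
position: [0.5883, 0.3551, 0.1551]
tool_rot: [[0.001, 0.97, -0.244], [0.0, -0.244, -0.97], [-1.0, 0.001, -0.0]]
ft_force: [0.6, 0.1, 0.0]
grip_width: -0.0002
time_s: 9.3
position: [0.5897, 0.3615, 0.1544]
tool_rot: [[-0.0, 0.97, -0.243], [-0.0, -0.243, -0.97], [-1.0, -0.0, 0.0]]
ft_force: [0.6, 0.2, 0.8]
grip_width: 0.0001
side5 lid uv 305.69 204.35 400 xbar z 0.1386 187 poise a range [0.107  0.1743] z 0.1589 259
tcp beam [ 0.1989 -0.0015  0.1544] 9.35 [-0.2 -0.2 -0.4]
```

```bash
python3 -m crank '{"hand":[255,255,255,255,255],"translation":[[0,0,0.006],[0,0,0.01],[0,0,0.014],[0,0,0.018],[0,0,0.021]],"dr":[[0,0,0],[0,0,0],[0,0,0],[0,0,0],[0,0,0]]}'  && python3 -m crank '{"hand":[255,255,255,255,255],"translation":[[0,0,-0.004],[0,0,-0.006],[0,0,-0.006],[0,0,-0.006],[0,0,-0.006]],"dr":[[0,0,0],[0,0,0],[0,0,0],[0,0,0],[0,0,0]]}'
python3 - <<'E'
from h import *
tilt('side6')
E
```

```text
time_s: 9.85
position: [0.5845, 0.3406, 0.1546]
tool_rot: [[0.0, 0.97, -0.244], [0.0, -0.244, -0.97], [-1.0, 0.0, -0.0]]
ft_force: [-0.5, -0.3, -0.1]
grip_width: 0.0003
time_s: 10.35
position: [0.586, 0.347, 0.1544]
tool_rot: [[-0.0, 0.97, -0.243], [-0.0, -0.243, -0.97], [-1.0, -0.0, 0.0]]
ft_force: [-0.9, -0.5, -0.8]
grip_width: 0.0001
side6 lid uv 305.69 204.32 401 xbar z 0.1389 191 poise a range [0.1073 0.1671] z 0.1588 193
tcp beam [ 0.1838 -0.0016  0.1545] 10.4 [ 0.5 -0.5 -0.5]
```

```bash
python3 - <<'E'
from h import *
a=load('side6')['im'][70:190,210:330];g=grab('top','top6');b=g['im'][85:185,130:280]
cv2.imwrite('pics/c6.png',np.hstack([cv2.resize(a,(400,400),interpolation=2),cv2.resize(b,(400,267),interpolation=2).__class__(0) if 0 else cv2.copyMakeBorder(cv2.resize(b,(400,267),interpolation=2),0,133,0,0,0)]))
B=bf(cloud(g));m=(abs(B[...,1])<.05)&(B[...,0]>0)&(B[...,0]<.22)&(B[...,2]>.145)&(B[...,2]<.17)&(g['im'].min(-1)>140);print(np.percentile(B[m][:,0],[2,98]),m.sum())
E
```

```text
[0.10934332 0.15075212] 195
```

View pics/c6.png

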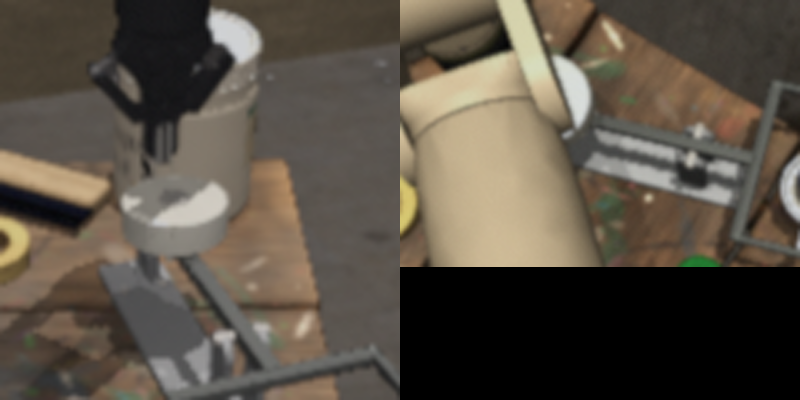

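```bash
python3 - <<'E'
from h import *
for t in('top0','top1','top6','side4','side5','side6'):
    g=load(t);B=bf(cloud(g));m=(abs(B[...,1])<.012)&(B[...,0]>0.05)&(B[...,0]<.22)&(B[...,2]>.15)&(B[...,2]<.17)&(g['im'].min(-1)>120);print(t,np.percentile(B[m][:,0],[1,5]),m.sum(),np.percentile(B[m][:,2],[5,50,95]))
E
```

```text
top0 [0.10805322 0.11011101] 303 [0.15337608 0.15885158 0.16265897]
top1 [0.10837949 0.11082756] 303 [0.15357967 0.15895444 0.16283849]
top6 [0.10748324 0.10845138] 66 [0.15696377 0.16098091 0.16395917]
side4 [0.10329895 0.10492   ] 155 [0.15301216 0.15851302 0.16160552]
side5 [0.10486667 0.10557712] 107 [0.15182767 0.15940284 0.16181485]
side6 [0.10323165 0.10396053] 85 [0.15135795 0.15913767 0.1617208 ]
```

The poise has not moved. At the −0.08 tilt its far rim is lower (top about 0.155), so the tip skimmed over it. Backing off and going lower.

```bash
python3 -m crank '{"hand":[255,255,255,255],"translation":[[-0.003,0,-0.02],[0,0,-0.037],[0.0135,0,-0.037],[0.0135,0,-0.037]],"dr":[[0,0,0],[0,0,0],[0,0,0],[0,0,0]]}' && python3 -m crank '{"hand":[255,255,255,255,255],"translation":[[0,0,0.006],[0,0,0.012],[0,0,0.018],[0,0,0.022],[0,0,0.026]],"dr":[[0,0,0],[0,0,0],[0,0,0],[0,0,0],[0,0,0]]}'
python3 - <<'E'
from h import *
tilt('side7')
E
```

```text
time_s: 10.85
position: [0.5943, 0.3827, 0.139]
tool_rot: [[-0.003, 0.97, -0.243], [-0.001, -0.243, -0.97], [-1.0, -0.003, 0.002]]
ft_force: [0.3, 0.1, -0.2]
grip_width: -0.0001
time_s: 11.35
position: [0.5887, 0.357, 0.1414]
tool_rot: [[0.0, 0.97, -0.244], [0.0, -0.244, -0.97], [-1.0, 0.0, -0.0]]
ft_force: [-0.2, 0.7, -0.5]
grip_width: -0.0005
side7 lid uv 305.69 204.34 401 xbar z 0.1388 185 poise a range [0.1082 0.1706] z 0.159 230
tcp beam [ 0.1939 -0.0018  0.1414] 11.4 [ 0.1  0.6 -0.1]
```

```bash
python3 - <<'E'
from h import *
ims=[cv2.resize(load(t)['im'][95:165,230:300],(395,395),interpolation=2) for t in('side4','side7')]
cv2.imwrite('pics/c7.png',np.hstack(ims))
for t in('side4','side6','side7'):
    g=load(t)['im'].mean(-1)
    print(t,'col262 rows',[int(x) for x in g[138:152,262]],'row140',[int(x) for x in g[140,240:286:1]])
E
```

```text
side4 col262 rows [145, 136, 133, 133, 134, 134, 133, 131, 115, 90, 109, 120, 116, 113] row140 [113, 113, 113, 112, 113, 112, 108, 103, 102, 104, 108, 113, 119, 122, 124, 122, 127, 132, 134, 135, 136, 130, 133, 136, 137, 137, 138, 138, 137, 134, 133, 132, 128, 126, 122, 118, 115, 107, 105, 106, 105, 105, 105, 103, 104, 106]
side6 col262 rows [139, 132, 130, 130, 131, 130, 130, 129, 113, 87, 106, 118, 114, 111] row140 [110, 110, 110, 110, 110, 109, 106, 101, 99, 101, 103, 107, 109, 112, 119, 119, 124, 129, 131, 132, 133, 126, 130, 133, 134, 134, 134, 133, 132, 130, 130, 129, 126, 123, 119, 114, 112, 104, 103, 103, 103, 102, 102, 101, 102, 103]
side7 col262 rows [138, 132, 129, 129, 131, 131, 130, 129, 112, 88, 106, 117, 114, 110] row140 [110, 110, 110, 110, 109, 109, 106, 100, 99, 101, 104, 107, 114, 119, 121, 119, 124, 128, 131, 131, 132, 126, 129, 133, 134, 134, 133, 134, 133, 131, 131, 129, 126, 123, 119, 115, 112, 104, 102, 103, 103, 102, 102, 102, 101, 103]
```

View pics/c7.png

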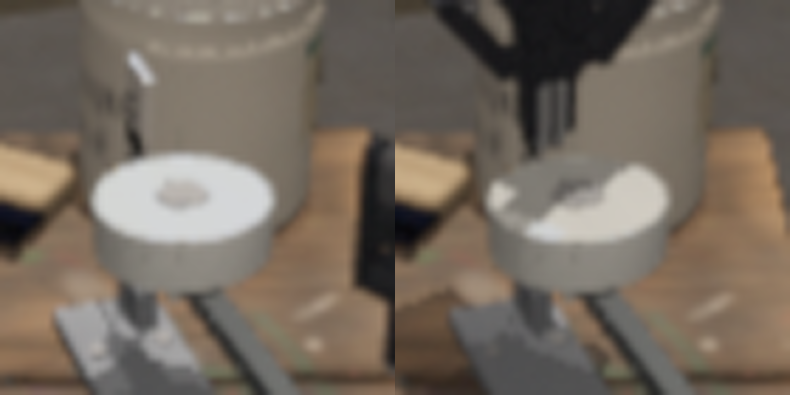

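```bash
python3 - <<'E'
from h import *
g=load('side7');B=bf(cloud(g))
print(proj(g,wf(.194,-.002,.141)),proj(g,wf(.183,-.002,.141)),proj(g,wf(.1965,0,.155)),proj(g,wf(.183,-.002,.16)))
for c in range(250,268,2):
    print(c,[(r,*B[r,c].round(3),int(g['im'][r,c].mean())) for r in range(116,126,2)])
E
```

```text
(np.float64(256.2492644295646), np.float64(126.94831744005077)) (np.float64(257.5438238861142), np.float64(128.84673605422415)) (np.float64(255.39787402309366), np.float64(122.54230954704926)) (np.float64(257.66739092513285), np.float64(123.25358469162407))
250 [(116, np.float64(0.356), np.float64(-0.04), np.float64(0.081), 98), (118, np.float64(0.35), np.float64(-0.038), np.float64(0.077), 104), (120, np.float64(0.352), np.float64(-0.039), np.float64(0.068), 104), (122, np.float64(0.356), np.float64(-0.041), np.float64(0.057), 104), (124, np.float64(0.353), np.float64(-0.039), np.float64(0.051), 104)]
252 [(116, np.float64(0.19), np.float64(0.013), np.float64(0.183), 45), (118, np.float64(0.192), np.float64(0.013), np.float64(0.175), 67), (120, np.float64(0.264), np.float64(-0.014), np.float64(0.123), 87), (122, np.float64(0.264), np.float64(-0.014), np.float64(0.115), 88), (124, np.float64(0.269), np.float64(-0.016), np.float64(0.105), 111)]
254 [(116, np.float64(0.188), np.float64(0.008), np.float64(0.183), 30), (118, np.float64(0.186), np.float64(0.008), np.float64(0.178), 29), (
[... 1617 characters left out ...]
6, np.float64(0.318), np.float64(-0.076), np.float64(0.095), 118), (118, np.float64(0.319), np.float64(-0.077), np.float64(0.087), 118), (120, np.float64(0.321), np.float64(-0.078), np.float64(0.078), 118), (122, np.float64(0.317), np.float64(-0.077), np.float64(0.073), 121), (124, np.float64(0.18), np.float64(-0.021), np.float64(0.156), 122)]
266 [(116, np.float64(0.318), np.float64(-0.084), np.float64(0.094), 118), (118, np.float64(0.316), np.float64(-0.083), np.float64(0.087), 119), (120, np.float64(0.318), np.float64(-0.084), np.float64(0.079), 118), (122, np.float64(0.314), np.float64(-0.083), np.float64(0.073), 119), (124, np.float64(0.177), np.float64(-0.026), np.float64(0.156), 121)]
```

Depth on the finger ends (rows about 120) puts them at z≈0.168 while the reported TCP is 0.141. So the visible tips end about 27 mm short of the TCP when shut, and the poise really hasn't been touched. I'll back off and lower a further 24 mm, watching the force.

```bash
python3 -m crank '{"hand":[255,255,255,255,255],"translation":[[0,0,-0.015],[0,0,-0.028],[0.012,0,-0.028],[0.022,0,-0.028],[0.022,0,-0.028]],"dr":[[0,0,0],[0,0,0],[0,0,0],[0,0,0],[0,0,0]]}'
python3 - <<'E'
from h import *
g=tilt('side8');B=bf(cloud(g))
for c in(252,254,256,258,260):
    r=[k for k in range(100,140) if .19<B[k,c,0]<.24 and abs(B[k,c,1])<.03 and B[k,c,2]>.125]; print(c,[(k,*B[k,c].round(3)) for k in r[-2:]])
E
```

```text
time_s: 11.9
position: [0.5945, 0.3837, 0.1164]
tool_rot: [[-0.004, 0.97, -0.244], [-0.002, -0.244, -0.97], [-1.0, -0.004, 0.003]]
ft_force: [0.5, -0.6, -0.5]
grip_width: 0.0001
side8 lid uv 305.63 204.33 402 xbar z 0.1388 189 poise a range [0.1066 0.1812] z 0.1584 329
tcp beam [ 0.2219 -0.0012  0.1176] 11.95 [-0.1  0.1  1.1]
252 [(124, np.float64(0.211), np.float64(0.005), np.float64(0.143)), (125, np.float64(0.191), np.float64(0.013), np.float64(0.152))]
254 [(123, np.float64(0.213), np.float64(-0.002), np.float64(0.144)), (124, np.float64(0.193), np.float64(0.006), np.float64(0.153))]
256 [(122, np.float64(0.239), np.float64(-0.018), np.float64(0.129)), (124, np.float64(0.191), np.float64(0.0), np.float64(0.153))]
258 [(111, np.float64(0.21), np.float64(-0.013), np.float64(0.184)), (123, np.float64(0.192), np.float64(-0.007), np.float64(0.155))]
260 [(110, np.float64(0.214), np.float64(-0.021), np.float64(0.183)), (123, np.float64(0.195), np.float64(-0.014), np.float64(0.152))]
```

```bash
python3 -m crank '{"hand":[255,255,255,255,255],"translation":[[0,0,0.007],[0,0,0.013],[0,0,0.018],[0,0,0.022],[0,0,0.026]],"dr":[[0,0,0],[0,0,0],[0,0,0],[0,0,0],[0,0,0]]}'
python3 - <<'E'
from h import *
g=tilt('side9')
E
```

```text
time_s: 12.45
position: [0.5893, 0.3593, 0.1196]
tool_rot: [[0.001, 0.97, -0.244], [0.001, -0.244, -0.97], [-1.0, 0.001, -0.001]]
ft_force: [1.5, 1.8, 0.6]
grip_width: -0.0003
side9 lid uv 305.68 204.34 402 xbar z 0.1386 192 poise a range [0.0955 0.1652] z 0.16 295
tcp beam [ 0.196  -0.0018  0.1194] 12.5 [1.7 0.3 0.4]
```

The poise moves now (about 11 mm). Continuing in steps with draw-back.

```bash
python3 -m crank '{"hand":[255,255,255,255,255],"translation":[[0,0,0.003],[0,0,0.006],[0,0,0.009],[0,0,0.012],[0,0,0.012]],"dr":[[0,0,0],[0,0,0],[0,0,0],[0,0,0],[0,0,0]]}'  && python3 -m crank '{"hand":[255,255,255,255,255],"translation":[[0,0,-0.004],[0,0,-0.005],[0,0,-0.005],[0,0,-0.005],[0,0,-0.005]],"dr":[[0,0,0],[0,0,0],[0,0,0],[0,0,0],[0,0,0]]}' >/dev/null
python3 - <<'E'
from h import *
g=tilt('side10')
E
```

```text
time_s: 13.0
position: [0.5861, 0.3474, 0.1189]
tool_rot: [[-0.001, 0.97, -0.244], [-0.0, -0.244, -0.97], [-1.0, -0.0, 0.001]]
ft_force: [-0.4, -0.4, 0.1]
grip_width: 0.0001
side10 lid uv 305.7 204.36 401 xbar z 0.1386 190 poise a range [0.082  0.1509] z 0.1607 322
tcp beam [ 0.1898 -0.0016  0.119 ] 13.55 [ 0.3 -0.7  0.4]
```

```bash
python3 -m crank '{"hand":[255,255,255,255,255],"translation":[[0,0,0.005],[0,0,0.008],[0,0,0.011],[0,0,0.014],[0,0,0.015]],"dr":[[0,0,0],[0,0,0],[0,0,0],[0,0,0],[0,0,0]]}'  && python3 -m crank '{"hand":[255,255,255,255,255],"translation":[[0,0,-0.004],[0,0,-0.005],[0,0,-0.005],[0,0,-0.005],[0,0,-0.005]],"dr":[[0,0,0],[0,0,0],[0,0,0],[0,0,0],[0,0,0]]}' >/dev/null
python3 - <<'E'
from h import *
g=tilt('side11')
E
```

```text
time_s: 14.05
position: [0.5839, 0.3378, 0.1193]
tool_rot: [[0.0, 0.97, -0.244], [0.0, -0.244, -0.97], [-1.0, 0.0, -0.0]]
ft_force: [-0.4, 2.2, 0.7]
grip_width: -0.0
side11 lid uv 305.69 204.35 401 xbar z 0.1386 189 poise a range [0.0726 0.1395] z 0.1613 331
tcp beam [ 0.1798 -0.0016  0.119 ] 14.6 [-0.   0.3 -0.2]
```

```bash
python3 -m crank '{"hand":[255,255,255,255,255],"translation":[[0,0,0.005],[0,0,0.008],[0,0,0.011],[0,0,0.014],[0,0,0.015]],"dr":[[0,0,0],[0,0,0],[0,0,0],[0,0,0],[0,0,0]]}'  && python3 -m crank '{"hand":[255,255,255,255,255],"translation":[[0,0,-0.004],[0,0,-0.005],[0,0,-0.005],[0,0,-0.005],[0,0,-0.005]],"dr":[[0,0,0],[0,0,0],[0,0,0],[0,0,0],[0,0,0]]}' >/dev/null
python3 - <<'E'
from h import *
g=tilt('side12')
E
```

```text
time_s: 15.1
position: [0.5814, 0.3282, 0.1192]
tool_rot: [[0.0, 0.97, -0.244], [0.0, -0.244, -0.97], [-1.0, 0.0, -0.0]]
ft_force: [-0.1, 1.8, 2.1]
grip_width: -0.0002
side12 lid uv 305.24 207.54 390 xbar z 0.1341 189 poise a range [0.0607 0.1284] z 0.1688 385
tcp beam [ 0.1698 -0.0017  0.119 ] 15.65 [-0.   0.3  0.2]
```

The beam has left the stop and is near level. Letting it settle, then measuring.

```bash
python3 -m crank '{"hand":[255,255,255,255,255],"translation":[[0,0,-0.006],[0,0,-0.01],[0,0,-0.01],[0,0,-0.01],[0,0,-0.01]],"dr":[[0,0,0],[0,0,0],[0,0,0],[0,0,0],[0,0,0]]}' >/dev/null && python3 -m crank '{"hand":[255,255,255,255,255],"translation":[[0,0,0],[0,0,0],[0,0,0],[0,0,0],[0,0,0]],"dr":[[0,0,0],[0,0,0],[0,0,0],[0,0,0],[0,0,0]]}' >/dev/null
python3 - <<'E'
from h import *
g=tilt('side13')
# beam-slope: predicted lid shift for drop 11.2 mm
for dz in(0,.0112): print(proj(g,wf(-.14,0,.14-dz)))
b=g['im'][95:165,230:300];cv2.imwrite('pics/c8.png',cv2.resize(b,(560,560),interpolation=2))
B=bf(cloud(g));m=(abs(B[...,1])<.006)&(B[...,0]>-.05)&(B[...,0]<.06)&(B[...,2]>.12)&(B[...,2]<.16);print('beam fit',np.polyfit(B[m][:,0],B[m][:,2],1),m.sum())
g=load('side4');B=bf(cloud(g));m=(abs(B[...,1])<.006)&(B[...,0]>-.05)&(B[...,0]<.09)&(B[...,2]>.12)&(B[...,2]<.16);print('beam fit start',np.polyfit(B[m][:,0],B[m][:,2],1),m.sum())
E
```

```text
side13 lid uv 305.41 206.85 388 xbar z 0.1355 191 poise a range [0.0617 0.1355] z 0.1671 404
tcp beam [ 0.1798 -0.0016  0.119 ] 16.7 [-0.6 -0.3 -0.1]
(np.float64(304.8759048012663), np.float64(199.95460148786594))
(np.float64(304.37939578153447), np.float64(203.40613932976956))
beam fit [0.04043076 0.1367911 ] 155
beam fit start [-0.09643789  0.13569358] 156
```

Tilt is about +0.022 to 0.03 (weight end still slightly low), so push about 4 mm more.

```bash
python3 -m crank '{"hand":[255,255,255,255,255],"translation":[[0,0,0.01],[0,0,0.015],[0,0,0.017],[0,0,0.019],[0,0,0.019]],"dr":[[0,0,0],[0,0,0],[0,0,0],[0,0,0],[0,0,0]]}' && python3 -m crank '{"hand":[255,255,255,255,255],"translation":[[0,0,-0.005],[0,0,-0.01],[0,0,-0.015],[0,0,-0.015],[0,0,-0.015]],"dr":[[0,0,0],[0,0,0],[0,0,0],[0,0,0],[0,0,0]]}' >/dev/null; for i in 1 2; do python3 -m crank '{"hand":[255,255,255,255,255],"translation":[[0,0,0],[0,0,0],[0,0,0],[0,0,0],[0,0,0]],"dr":[[0,0,0],[0,0,0],[0,0,0],[0,0,0],[0,0,0]]}' >/dev/null; done
python3 - <<'E'
from h import *
g=tilt('side14')
B=bf(cloud(g));m=(abs(B[...,1])<.006)&(B[...,0]>-.05)&(B[...,0]<.06)&(B[...,2]>.12)&(B[...,2]<.16);print('beam fit',np.polyfit(B[m][:,0],B[m][:,2],1),m.sum())
E
```

```text
time_s: 17.2
position: [0.5804, 0.3244, 0.1192]
tool_rot: [[0.0, 0.97, -0.244], [-0.0, -0.244, -0.97], [-1.0, 0.0, 0.0]]
ft_force: [1.0, -0.1, -1.1]
grip_width: -0.0003
side14 lid uv 305.25 207.36 388 xbar z 0.1341 192 poise a range [0.0581 0.1311] z 0.1687 422
tcp beam [ 0.1758 -0.0016  0.119 ] 18.75 [ 0.5 -1.4  0.4]
beam fit [0.04795531 0.13697422] 157
```

Tilt is about +0.010 by both lid and crossbar, already inside the band (±0.024). One more nudge of about 2 mm, then withdraw fully and check.

```bash
python3 -m crank '{"hand":[255,255,255,255,255],"translation":[[0,0,0.008],[0,0,0.013],[0,0,0.015],[0,0,0.017],[0,0,0.017]],"dr":[[0,0,0],[0,0,0],[0,0,0],[0,0,0],[0,0,0]]}' && python3 -m crank '{"hand":[255,255,255,255,255],"translation":[[0,0,-0.005],[0,0,-0.01],[0,0,-0.015],[0,0,-0.015],[0,0,-0.015]],"dr":[[0,0,0],[0,0,0],[0,0,0],[0,0,0],[0,0,0]]}' >/dev/null; for i in 1 2; do python3 -m crank '{"hand":[255,255,255,255,255],"translation":[[0,0,0],[0,0,0],[0,0,0],[0,0,0],[0,0,0]],"dr":[[0,0,0],[0,0,0],[0,0,0],[0,0,0],[0,0,0]]}' >/dev/null; done
python3 - <<'E'
from h import *
g=tilt('side15')
s=sensors.observe();print(s['position'],s['q'].round(1))
E
```

```text
time_s: 19.25
position: [0.58, 0.3224, 0.1192]
tool_rot: [[0.0, 0.97, -0.244], [0.0, -0.244, -0.97], [-1.0, 0.0, -0.0]]
ft_force: [-0.0, 0.9, -0.1]
grip_width: -0.0
side15 lid uv 305.19 207.85 384 xbar z 0.1337 189 poise a range [0.0564 0.1311] z 0.1694 427
tcp beam [ 0.1738 -0.0016  0.119 ] 20.8 [-0.3 -0.1  0.4]
[0.58359084 0.33718577 0.11901792] [20.  38.  60.  -0.  82.  34.1]
```

Lid shift of 3.50 px against 3.45 expected, i.e. level within about 0.003 rad. Withdrawing clear and checking the pointer.

```bash
python3 -m crank '{"hand":[255,255,255,255,255],"translation":[[-0.02,0,-0.002],[-0.055,0,-0.002],[-0.09,0,-0.002],[-0.12,0,-0.002],[-0.12,-0.02,-0.002]],"dr":[[0,0,0],[0,0,0],[0,0,0],[0,0,0],[0,0,0]]}' >/dev/null; python3 -m crank '{"hand":[255,255,255,255,255],"translation":[[0,-0.04,0],[0,-0.085,0],[0,-0.13,0],[0,-0.17,0],[0,-0.2,0]],"dr":[[0,0,0],[0,0,0],[0,0,0],[0,0,0],[0,0,0]]}'; python3 -m crank '{"hand":[255,255,255,255,255],"translation":[[0,0,0],[0,0,0],[0,0,0],[0,0,0],[0,0,0]],"dr":[[0,0,0],[0,0,0],[0,0,0],[0,0,0],[0,0,0]]}' >/dev/null
python3 - <<'E'
from h import *
g=tilt('side16');t=grab('top','top16')
a=cv2.resize(g['im'][95:175,230:310],(400,400),interpolation=2);b=cv2.resize(t['im'][90:150,130:190],(400,400),interpolation=2)
cv2.imwrite('pics/c9.png',np.hstack([a,b]))
B=bf(cloud(t));m=(abs(B[...,1])<.006)&(B[...,0]>-.05)&(B[...,0]<.05)&(B[...,2]>.12)&(B[...,2]<.16);print('beam top',np.polyfit(B[m][:,0],B[m][:,2],1))
m=(abs(B[...,1])<.004)&(B[...,0]>.243)&(B[...,0]<.265)&(B[...,2]>.09)&(B[...,2]<.16);print('pointer z',np.median(B[m],0),m.sum())
# start reference
B0=bf(cloud(load('top1')));m=(abs(B0[...,1])<.004)&(B0[...,0]>.243)&(B0[...,0]<.265)&(B0[...,2]>.09)&(B0[...,2]<.16);print('pointer z0',np.median(B0[m],0),m.sum())
E
```

```text
time_s: 21.8
position: [0.3684, 0.393, 0.2394]
tool_rot: [[0.0, 0.97, -0.243], [0.0, -0.243, -0.97], [-1.0, 0.0, -0.0]]
ft_force: [1.0, 0.1, -0.3]
grip_width: -0.0002
side16 lid uv 305.22 207.86 387 xbar z 0.1338 191 poise a range [0.0567 0.1378] z 0.1694 479
tcp beam [0.1749 0.2177 0.2388] 22.35 [ 0.  -0.2 -0.5]
beam top [-0.01484894  0.13663816]
pointer z [ 0.24361779 -0.00370466  0.12869896] 1
pointer z0 [ 0.24587926 -0.00329954  0.10956754] 1
```

View pics/c9.png

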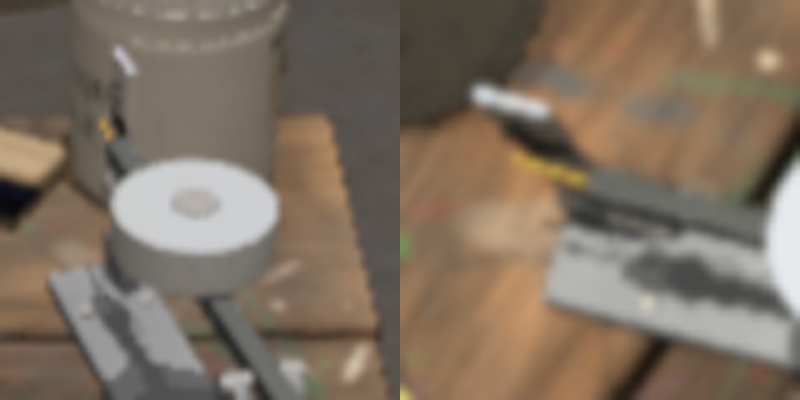

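The pointer (brass at (105,130) left, (545,165) right) stands at z=0.1287 against the level value 0.130, having risen 19 mm from its start. That is tilt about +0.002, and the reading is unchanged since the finger withdrew. Final check on the neighbours, then hand in.

```bash
python3 - <<'E'
from h import *
a=load('side0')['im'].astype(int)
g=tilt('side17');b=g['im'].astype(int)
for n,(u,v) in dict(mag=(196,190),green=(240,215),jar=(320,290)).items():
    k=14 if n!='jar' else 35
    t=g['im'][v-k:v+k,u-k:u+k];r=cv2.matchTemplate(load('side0')['im'][v-k-8:v+k+8,u-k-8:u+k+8],t,cv2.TM_CCOEFF_NORMED);print(n,cv2.minMaxLoc(r)[1::2])
B=bf(cloud(g));hsv=cv2.cvtColor(g['im'],cv2.COLOR_BGR2HSV);m=(hsv[...,0]>105)&(hsv[...,0]<125)&(hsv[...,1]>110)&(np.hypot(B[...,0]+.14,B[...,1])<.05)&(B[...,2]>.118)
print('lid',B[m].mean(0),B[m].min(0),B[m].max(0))
print(env.close_job())
E
```

```text
side17 lid uv 305.22 207.97 386 xbar z 0.1338 188 poise a range [0.0573 0.1376] z 0.1695 476
tcp beam [0.175  0.218  0.2389] 22.45 [-0.  -0.  -1.1]
mag (0.7190159559249878, (8, 8))
green (0.9962232708930969, (8, 8))
jar (0.9999510645866394, (8, 8))
lid [-0.14757878  0.00087237  0.12552262] [-0.17322046 -0.02685366  0.11806471] [-0.11851901  0.02758652  0.13046656]
the job is handed in; nothing more can be done
None
```

I set the middle ink pot (the mid-sized blue one) upright in the pan and let go. I then pushed the sliding weight inward in small steps until the beam stayed level with the finger drawn back, withdrew the arm and handed in at about 22.5 s of the 72 s allowed.

**Balance:** the last readings put the beam about level, with tilt between roughly −0.003 and +0.005 rad. The pointer stood at z = 0.1287 m; it would be 0.130 m when level. That pointer height rests on a single depth pixel, so it supports the other readings rather than proving level. The lid and crossbar readings put the pointer well inside the band and did not change after the finger drew back.

**Pot in the pan:** it stands upright, with its lid at the expected height. My last lid reading was 7.6 mm off the estimated pan centre along the beam. That reading mixes in the lid's camera-facing side, which would shift it that way; the set-down pictures showed the pot centred to about 2 mm.

**Things left alone:** the green pot and the blue jar match their first pictures exactly. The magenta pot also matches best at zero shift, but with a weaker score (0.72), probably because the arm or its shadow was over it; the arm never went down near it.

**First pushes missed:** with the gripper shut, the finger ends came out about 27 mm short of the reported tool point in the depth images. They passed over the sliding weight without moving it until I lowered the hand.

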